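# Clip the measuring scoop into the stand's snap hook

## Robot

A 6-joint arm with a two-finger parallel gripper is mounted at the origin on the work surface. World frame = base frame: x ahead of the robot, y to its left, z up, the work surface at z = 0. Lengths are in m, angles in rad, forces in N, time in s.
With the tool pointing down it reaches from about 0.35 to 0.875 m from the base axis. Payload 4.2 kg.
Tool frame: the origin (TCP) lies on the centre line of the jaws, within the pads' length; the fingertips stand arm.tip_extent ahead of it and the grasp point (between the pads) lies 11 mm behind it (arm.tip_extent is the distance from the TCP to the fingertips, in m); z points along the fingers, y is the line along which they close (so a half turn about z gives the same grasp; the last joint's range is limited). The gripper opens to 87 mm and grips with 3 to 60 N. Pads are 19 mm wide; open, the fingers measure 117 mm over their backs; the gripper's body (75 mm by 190 mm) begins 51 mm behind the grasp point.
Start: joints at [1.518, 0.385, 0.008, 0, -1.194, -0.259], TCP at [0.192, 0.595, 0.231] pointing down, gripper open.
Joint ranges: [-3.14, 3.14], [-1.21, 2.06], [-1.07, 1.41], [-3.16, 2.05], [-2.99, -0.16], [-3.1, 3.1]. Speed limits (rad/s): [2.79, 2.79, 3.14, 3.14, 3.14, 3.14].

## Interface

Orientations are given as a unit quaternion [x, y, z, w].
In Python, from station import arm, capture, calibration gives the robot as it stands. The module is installed in compiled form; this text tells all that it offers.
- The arm moves only by the shell command python3 -m pendant 'ROWS' [OPENING] [FORCE]. ROWS is a JSON list of rows, 1 to 20 of them, each an object with the fields x, y, z (the shift in m), twist (a turn about the tool's z in rad); a field left out counts as zero; each row is the pose to reach, as a shift and turn from the pose commanded when the command began, along the tool's axes at that moment; what a row does not reach only later rows make up. A row lasts 1/10 s, in which the tool goes at most 0.05 m and 0.15 rad, less where a joint would pass 70% of its speed; a pose out of reach is approached as far as the arm can. OPENING is the finger opening in m, set as the command begins (- or left out keeps the last). The fingers move at their own pace and stop on an object; FORCE is the grip in N (left out, the last holds). Time passes only in rows, so rows that do not move let the fingers close. It prints the time, the measured TCP pose, the force, the opening and the grip force at its end. Input that does not fit is refused with a message, and nothing moves.
- arm.get_obs(): the state, without advancing time (a new reading comes with each control period).
- capture(name): name is "scene" or "top"; returns the picture (400x640x3 uint8, blue, green, red); there is no depth.
- calibration(name): a dict with "fovy" (degrees; the focal length in pixels is half the picture's height over the tangent of half this angle, whatever the lens; pixels are square), "cx", "cy" (the principal point, pixels), "rvec" (rotation vector, rad) and "tvec" (3), from world to camera coordinates, as OpenCV has them. Camera axes: x right, y down, z forward; pixel columns grow to the right and rows downward; lengths in m; the calibration is good to about 2 mm. A picture is of the moment at which its call begins. calibration takes no time and is no camera call.
- arm.job_done(): hands the job in; it is judged then, once.
The state is a dict: "t": time; "qpos": joint angles; "qvel": joint speeds; "effort": joint torques, N m; "tcp_pos": TCP position; "orientation": TCP orientation; "force": force on the tool from outside, world axes, zero at the start; "wrist_torque": the same for the moment, N m; "gripper_width": finger opening in m; "finger_force": force on a finger pad.
Only numpy, scipy, OpenCV 4.12 (cv2) and the standard library are available. Lean on these libraries where they do the work, as an engineer would, in place of code of your own. Each camera call takes 0.05 s, during which the arm holds its last target. There are 200 camera calls.

## Task

Hang the small steel scoop that has a ring on its handle on the snap hook of the utensil stand. Holding it firmly and keeping its handle level, press the ring gently down on the sprung gate until it is inside and the gate has snapped shut behind it, then pull it gently upward against the shut gate for about a second to check that it holds. Let go so that it hangs from the hook with the ring uppermost and wait until its swing has died down; leave the soup cups, the ramekins and the other scoop where they are.

Things in the scene. Friction and masses are not known exactly. Their poses are not given: they have to be found in the camera images.
- scoop: Small steel scoop, 70 to 120 g, standing on its cup, 150 mm long. Origin: centre of the cup's underside; z up; x along the handle, cup to ring. Cup 44 mm wide, 32 mm high. Handle: a level bar 12 mm wide, 16 mm high, free from x = 22 to 77 mm, its middle 24 mm up. A ring lies level at its end.
- ring (a point): Centre of the scoop's ring, 101.5 mm ahead of and 24 mm above the scoop's origin. The ring is 44 mm wide inside, 54 mm outside, of 5 mm round wire.
- grip (a point): Middle of the scoop's handle bar, the place to grip it, fingers closing across the bar (49 mm ahead of and 24 mm above the scoop's origin). Grip firmly: gripped with 45 N, a force of some 8 N at the ring turns the bar in the fingers.
- plain_scoop: Bystander: slightly larger steel scoop without a ring, 54 mm cup, handle ending in a flat paddle. Origin: centre of the cup's underside, x along the handle. The two scoops may have changed places.
- stand: Fixed utensil stand: round foot 130 mm wide, post 16 mm thick, 395 mm high. Origin: centre of the foot's underside. A hook reaches from the post along the stand's -x (roughly to the robot), 6 mm bar in its x-z plane: level arm 20 mm above the nose's tip, spine down at x = -38 mm, bottom bar 42 mm below the tip, upright nose at x = -85 mm with an 8 mm ball tip.
- mouth (a point): Where the far part of the ring's wire goes down, close inside the nose (x = -78 mm in the stand's frame); the nose then stands inside the ring, the handle pointing away from the post. The point is fixed to the stand, not to the hook: its height, 245 mm, is only the nose tip's NOMINAL height; the hook is clamped anywhere from 25 mm below to 25 mm above it.
- gate (a joint): Angle of the sprung gate, a 5 mm bar from the spine (hinge 4 mm above the nose tip's height) to the nose, closing the hook's mouth from above. 0 = shut and level; positive = pressed down, inward, to 1.0 rad; spring 0.15 N m/rad. The wire passes its end at 0.4 to 0.9 rad, 16 to 32 mm down, least close along the nose, at 2 to 6 N. Pulled up from inside it gives 0.06 rad (reads -0.06) and holds.
- cup_a: Bystander: white two-handled soup cup, 112 mm wide, 55 mm high. Origin: centre of its underside.
- cup_b: Bystander: another such soup cup.
- cup_c: Bystander: another such soup cup.
- ramekins: Bystander: stack of three white ramekins, 80 mm wide, 90 mm high. Origin: centre of its underside.
Things that resemble listed ones, but are neither listed nor needed, are in the scene too. Leave any purple look-alike of the scoop alone.

How it is judged:
On the way, in this order (a step that is already met when the one before it is completed fails the run):
1. the scoop, held, presses the gate inward (value of joint gate above 0.25 rad and contact force between scoop and stand above 0.5 N and contact force between the fingers and scoop above 0.5 N).
2. the gate has shut behind the ring, and the held scoop is pulled up against it with 2 N or more for 0.3 s (value of joint gate below -0.03 rad and contact force between scoop and stand above 2 N and contact force between the fingers and scoop above 0.5 N), for 0.3 s.
At the end, for the whole second after the job is handed in: The gate is shut (under 0.1 rad), the scoop hangs from the hook by its ring (ring centre within 60 mm of the mouth in plan and more than 130 mm above the table, handle within 0.4 rad of vertical, ring uppermost) and at most sways a little (under 0.25 m/s and 2.5 rad/s) (value of joint gate below 0.1 rad and angle between scoop's own x axis and vertical below 0.4 rad and horizontal distance between ring and mouth below 0.06 m and height (world z) of ring above 0.13 m and contact force between scoop and stand above 0.1 N and linear speed of scoop below 0.25 m/s and angular speed of scoop below 2.5 rad/s); the robot touches nothing.
It fails at once if the held scoop bears on the stand with more than 15 N (contact force between scoop and stand above 15 N and contact force between the fingers and scoop above 0.5 N).
It fails at once if while it is held and bears on the stand, the scoop's handle is levered more than 0.17 rad off level (contact force between the fingers and scoop above 3 N and contact force between scoop and stand above 2 N and (angle between scoop's own x axis and vertical below 1.4008 rad or angle between scoop's own x axis and vertical above 1.7408 rad)).
It fails at once if the robot pushes on the stand with more than 20 N (contact force between the arm and stand above 20 N).
It fails at once if a bystander is moved by more than 30 mm (distance of any of plain_scoop, cup_a, cup_b, cup_c, ramekins from where it was at the start of the episode above 0.03 m).
It also fails if it takes over 69 s, if anything falls off the work surface, if the arm or the gripper's body presses on something with over 40 N, if the wrist force passes 120 N, or if a joint passes its speed limit or range.

## Working session

There is one attempt and no reset: what is moved stays moved. The work goes in short steps, Python scripts to look and compute and a shell command to move; the robot and the scene stay as the last step left them, time stands still between calls to the robot, and variables do not carry over. Pictures are saved under pics/ and viewed, at most 11 in all, crops included, and the job is handed in when it is done.

```bash
mkdir -p pics
cat > h.py <<'E'
import numpy as np, cv2
from station import arm, capture, calibration
def cam(n):
    c=calibration(n); f=200/np.tan(np.radians(c["fovy"])/2)
    K=np.array([[f,0,c["cx"]],[0,f,c["cy"]],[0,0,1]]); R=cv2.Rodrigues(np.array(c["rvec"],float))[0]; t=np.array(c["tvec"],float).ravel()
    return K,R,t,-R.T@t
def ray(n,p):
    K,R,t,o=cam(n); d=R.T@np.linalg.inv(K)@np.array([p[0],p[1],1.0]); return o,d/np.linalg.norm(d)
def plane(n,p,z):
    o,d=ray(n,p); return o+d*(z-o[2])/d[2]
def proj(n,X):
    K,R,t,o=cam(n); v=K@(R@np.asarray(X,float)+t); return v[:2]/v[2]
def tri(p,q):
    a,d=ray("scene",p); b,e=ray("top",q); s=np.linalg.lstsq(np.c_[d,-e],b-a,rcond=None)[0]
    return (a+s[0]*d+b+s[1]*e)/2, np.linalg.norm(a+s[0]*d-b-s[1]*e)
E
python3 - <<'E'
from h import *
for n in("scene","top"):
    cv2.imwrite(f"pics/{n}0.png",capture(n)); print(n,cam(n)[3],cam(n)[1][2],calibration(n)["fovy"])
o=arm.get_obs();print(o["tcp_pos"],o["orientation"],arm.tip_extent,o["force"])
E
```

```text
scene [ 1.36331488 -0.18875107  1.16156994] [-0.6524476   0.11672491 -0.74879064] 46.70826884429489
top [ 0.31602922 -0.02336452  1.40120997] [ 0.14702577 -0.01447049 -0.98902681] 51.72982289166421
[0.191544   0.59437046 0.22955417] [ 9.87860791e-01 -1.55338576e-01 -1.06617290e-04  9.86843866e-04] 0.008 [ 0.9899274  -0.54623463  0.10257757]
```

View pics/scene0.png

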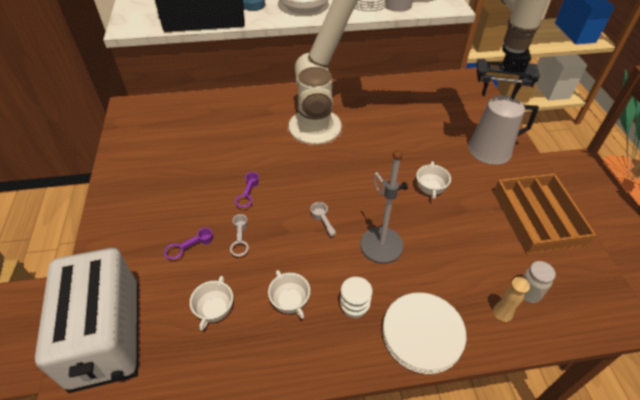

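View pics/top0.png

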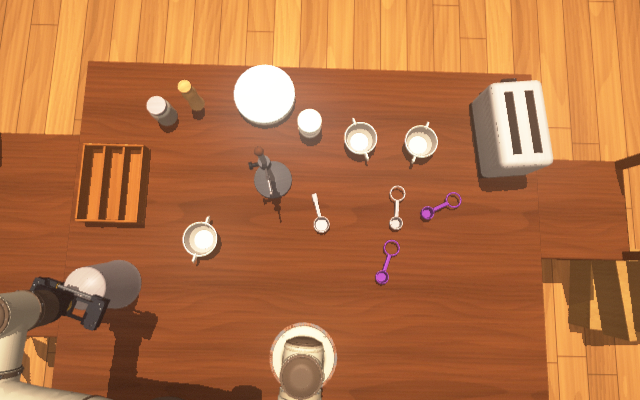

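The scoop with the ring is at top (396,224) for the cup and (398,193) for the ring, or scene (240,220) and (239,248). The stand's foot is at top (273,180) and scene (382,245), with the hook near scene (380,185). I'll enlarge these areas.

Run:
```python
from h import *
s=cv2.imread("pics/scene0.png");t=cv2.imread("pics/top0.png")
g=lambda im,x,y,w,h,k:cv2.resize(im[y:y+h,x:x+w],None,fx=k,fy=k,interpolation=cv2.INTER_CUBIC)
A=np.hstack([g(s,355,145,66,50,6),g(t,240,140,66,50,6)]);B=np.hstack([g(s,215,205,66,50,6),g(t,370,180,66,50,6)])
cv2.imwrite("pics/crop0.png",np.vstack([A,B])[:600,:800])
# masks of the scoop (low saturation, bright)
for n,im,(x,y,w,h) in(("scene",s,(220,208,40,52)),("top",t,(384,182,28,52))):
    hsv=cv2.cvtColor(im,cv2.COLOR_BGR2HSV); m=np.zeros(im.shape[:2],np.uint8)
    m[y:y+h,x:x+w]=((hsv[...,1]<70)&(hsv[...,2]>90))[y:y+h,x:x+w]*255
    c=max(cv2.findContours(m,0,2)[0],key=cv2.contourArea)[:,0].astype(float)
    print(n,c.min(0),c.max(0)); 
    P=np.array([plane(n,p,.024)[:2] for p in c]); mu=P.mean(0); u=np.linalg.svd(P-mu)[2][0]
    print(mu,u,np.ptp((P-mu)@u),(mu+u*((P-mu)@u).min()),(mu+u*((P-mu)@u).max()))
    rc=[q for q in cv2.findContours(m,cv2.RETR_CCOMP,2)[0] if cv2.contourArea(q)>20]
    print([ (cv2.minEnclosingCircle(q),plane(n,cv2.minEnclosingCircle(q)[0],.024)) for q in rc])
    # foot: dark grey
```

```text
scene [230. 215.] [247. 255.]
[ 0.49970219 -0.30186998] [ 0.99677416 -0.08025753] 0.15181883293368098 [ 0.41823884 -0.29531078] [ 0.56956793 -0.30749538]
[(((238.5, 235.0), 20.304039001464844), array([ 0.49625032, -0.30302393,  0.024     ])), (((239.0, 249.0), 8.24631118774414), array([ 0.54807478, -0.30334398,  0.024     ]))]
top [390. 186.] [402. 228.]
[ 0.48585229 -0.29808868] [-0.98649338 -0.16380115] 0.14279050067871174 [ 0.56654537 -0.28469009] [ 0.42568349 -0.30807933]
[(((396.0, 207.0), 21.095121383666992), array([ 0.4960914 , -0.29949651,  0.024     ]))]
```

View pics/crop0.png

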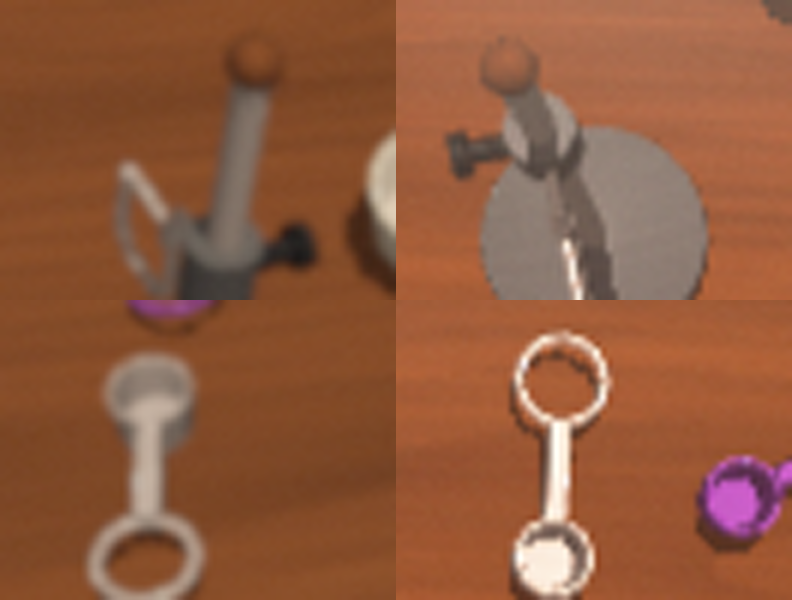

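The crops show the ring centre at top (397.5,193.5), the cup rim at top (396.2,223.3) and the nose tip at scene (376.3,173.3). The foot centre is at about top (273.2,179.7). I still need the hook nose in the top view and the hook bottom in the scene view.

Run:
```python
from h import *
s=cv2.imread("pics/scene0.png");t=cv2.imread("pics/top0.png")
g=lambda im,x,y,w,h,k:cv2.resize(im[y:y+h,x:x+w],None,fx=k,fy=k,interpolation=cv2.INTER_CUBIC)
cv2.imwrite("pics/crop1.png",np.hstack([g(s,360,160,40,60,10),g(t,255,165,40,60,10)]))
print("cup",plane("top",(396.2,223.3),.032),"ring",plane("top",(397.5,193.5),.024),"mid",plane("top",(397,208.3),.032))
print("ring s",plane("scene",(239.2,248.3),.024), "cup s",plane("scene",(240,220.5),.032))
print("foot",plane("top",(273.2,179.7),.01),plane("scene",(382,245),.01))
```

```text
cup [ 0.44024099 -0.29839518  0.032     ] ring [ 0.54238939 -0.30474177  0.024     ] mid [ 0.49073764 -0.30124452  0.032     ]
ring s [ 0.54564196 -0.30267148  0.024     ] cup s [ 0.44721675 -0.29572972  0.032     ]
foot [0.58111054 0.11932799 0.01      ] [0.5877171  0.12319891 0.01      ]
```

View pics/crop1.png

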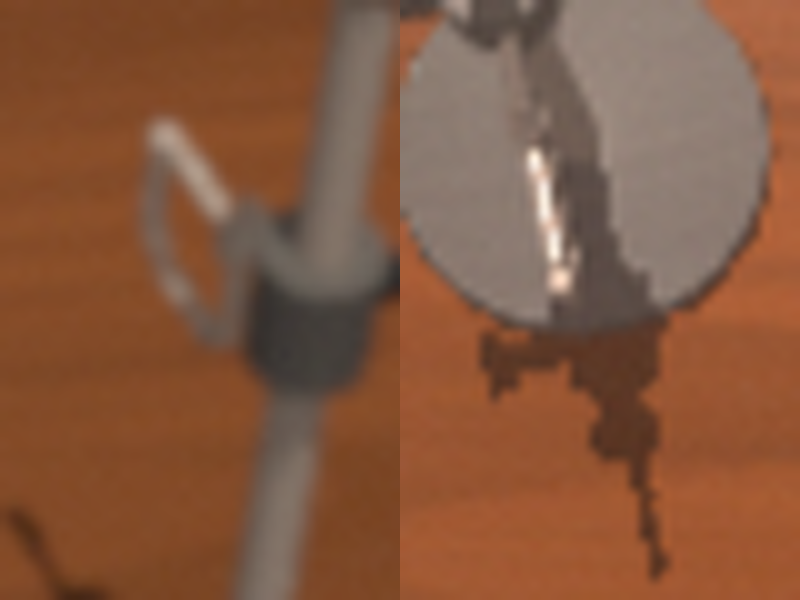

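The nose tip is at scene (376.2,173.0) and top (271.0,193.2). The gate's hinge end is at about scene (382.2,181.5) and top (268.4,180).

Run:
```python
from h import *
from scipy.spatial.transform import Rotation as R
tip,e=tri((376.2,173),(271,193.2)); hin,e2=tri((382.2,181.5),(268.4,180)); print("tip",tip,e,"hinge",hin,e2)
z=tip[2]
a=plane("top",(271,193.2),z);b=plane("top",(268.4,180),z+.004);print("top-only yaw",np.degrees(np.arctan2(*(b-a)[1::-1])),np.linalg.norm(b-a))
f=np.array([.584,.121]);v=f-tip[:2];print("foot-tip",np.linalg.norm(v),np.degrees(np.arctan2(v[1],v[0])))
o=arm.get_obs();T=R.from_quat(o["orientation"]);print(T.as_matrix().round(3))
```

```text
tip [0.49904781 0.10239219 0.23585312] 0.0031551764180104093 hinge [0.53638564 0.11055842 0.23945526] 0.00224496686035439
top-only yaw 12.92362719496236 0.03852601767720001
foot-tip 0.0869662330942439 12.354866972182293
[[ 0.952 -0.307 -0.001]
 [-0.307 -0.952 -0.002]
 [ 0.     0.002 -1.   ]]
```

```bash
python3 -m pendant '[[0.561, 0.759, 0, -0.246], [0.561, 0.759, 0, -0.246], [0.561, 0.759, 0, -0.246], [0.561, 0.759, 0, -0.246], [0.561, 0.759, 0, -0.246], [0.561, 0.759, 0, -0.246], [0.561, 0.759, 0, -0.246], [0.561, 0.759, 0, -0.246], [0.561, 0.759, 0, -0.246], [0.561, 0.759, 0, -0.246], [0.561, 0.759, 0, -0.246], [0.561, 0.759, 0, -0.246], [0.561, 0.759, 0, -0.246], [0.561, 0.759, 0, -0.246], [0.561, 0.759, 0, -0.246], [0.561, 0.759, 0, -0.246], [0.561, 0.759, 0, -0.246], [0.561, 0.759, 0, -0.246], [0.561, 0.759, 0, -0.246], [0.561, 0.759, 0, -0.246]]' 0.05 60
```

```text
refused: ROWS must be a list of objects with named fields. Nothing was moved.
```

I used the wrong layout. The manual says a list of objects with named fields; once more.

```bash
python3 -m pendant '[{"x": 0.561, "y": 0.759, "twist": -0.246}, {"x": 0.561, "y": 0.759, "twist": -0.246}, {"x": 0.561, "y": 0.759, "twist": -0.246}, {"x": 0.561, "y": 0.759, "twist": -0.246}, {"x": 0.561, "y": 0.759, "twist": -0.246}, {"x": 0.561, "y": 0.759, "twist": -0.246}, {"x": 0.561, "y": 0.759, "twist": -0.246}, {"x": 0.561, "y": 0.759, "twist": -0.246}, {"x": 0.561, "y": 0.759, "twist": -0.246}, {"x": 0.561, "y": 0.759, "twist": -0.246}, {"x": 0.561, "y": 0.759, "twist": -0.246}, {"x": 0.561, "y": 0.759, "twist": -0.246}, {"x": 0.561, "y": 0.759, "twist": -0.246}, {"x": 0.561, "y": 0.759, "twist": -0.246}, {"x": 0.561, "y": 0.759, "twist": -0.246}, {"x": 0.561, "y": 0.759, "twist": -0.246}, {"x": 0.561, "y": 0.759, "twist": -0.246}, {"x": 0.561, "y": 0.759, "twist": -0.246}, {"x": 0.561, "y": 0.759, "twist": -0.246}, {"x": 0.561, "y": 0.759, "twist": -0.246}]' 0.05 60
```

```text
t: 2.1
tcp_pos: [0.4935, -0.3038, 0.2286]
orientation: [0.999, -0.036, -0.001, 0.0]
force: [-0.9, 0.6, -0.9]
gripper_width: 0.0499
finger_force: 0.0
```

```bash
python3 -m pendant '[{"z": 0.05}, {"z": 0.1}, {"z": 0.14}, {"z": 0.14}, {"z": 0.14}]'
python3 - <<'E'
from h import *
o=arm.get_obs();print(o["tcp_pos"],o["orientation"])
t=capture("top");s=capture("scene")
g=lambda im,x,y,w,h,k:cv2.resize(im[y:y+h,x:x+w],None,fx=k,fy=k,interpolation=cv2.INTER_CUBIC)
cv2.imwrite("pics/hov.png",np.hstack([g(s,200,190,80,80,5),g(t,360,170,80,80,5)]))
E
```

```text
t: 2.6
tcp_pos: [0.4931, -0.2996, 0.091]
orientation: [0.999, -0.032, -0.0, 0.0]
force: [0.2, 0.4, 0.6]
gripper_width: 0.0497
finger_force: 0.0
[ 0.49312584 -0.29961884  0.09103903] [ 9.99477708e-01 -3.23123287e-02 -3.61404906e-04  3.05996266e-04]
```

View pics/hov.png

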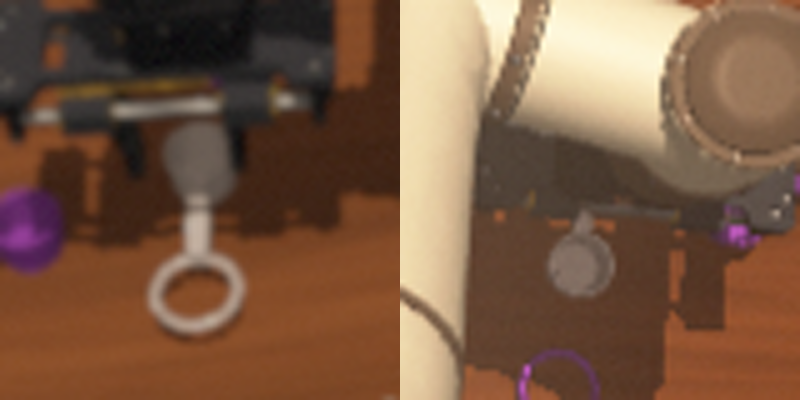

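The fingers straddle the handle: in the left half of the picture, finger tips at (130,160) and (235,150) with the bar at (197,230). I'll descend and grip.

```bash
python3 -m pendant '[{"z": 0.045}, {"z": 0.07}, {"z": 0.0775}, {"z": 0.0775}, {"z": 0.0775}]' && python3 -m pendant '[{}, {}, {}, {}, {}, {}, {}, {}]' 0 60
```

```text
t: 3.2
tcp_pos: [0.4946, -0.3003, 0.0154]
orientation: [0.999, -0.033, 0.002, 0.001]
force: [0.1, -0.1, -0.3]
gripper_width: 0.0501
finger_force: 0.0
t: 4.0
tcp_pos: [0.4928, -0.2997, 0.0131]
orientation: [0.999, -0.033, -0.0, 0.0]
force: [-0.5, 0.9, 0.3]
gripper_width: 0.0116
finger_force: 60.0
```

```bash
python3 -m pendant '[{"z": -0.02}, {"z": -0.06}, {"z": -0.11}, {"z": -0.16}, {"z": -0.21}, {"z": -0.25}, {"z": -0.255}, {"x": -0.02, "y": -0.03, "z": -0.255, "twist": -0.03}, {"x": -0.03, "y": -0.08, "z": -0.255, "twist": -0.08}, {"x": -0.04, "y": -0.13, "z": -0.255, "twist": -0.13}, {"x": -0.06, "y": -0.18, "z": -0.255, "twist": -0.18}, {"x": -0.08, "y": -0.23, "z": -0.255, "twist": -0.23}, {"x": -0.09, "y": -0.28, "z": -0.255, "twist": -0.284}, {"x": -0.11, "y": -0.32, "z": -0.255, "twist": -0.284}, {"x": -0.116, "y": -0.35, "z": -0.255, "twist": -0.284}, {"x": -0.116, "y": -0.37, "z": -0.255, "twist": -0.284}, {"x": -0.116, "y": -0.3735, "z": -0.255, "twist": -0.284}, {"x": -0.116, "y": -0.3735, "z": -0.255, "twist": -0.284}, {"x": -0.116, "y": -0.3735, "z": -0.255, "twist": -0.284}]'
python3 - <<'E'
from h import *
o=arm.get_obs();print(o["tcp_pos"],o["orientation"])
t=capture("top");s=capture("scene")
g=lambda im,x,y,w,h,k:cv2.resize(im[y:y+h,x:x+w],None,fx=k,fy=k,interpolation=cv2.INTER_CUBIC)
cv2.imwrite("pics/pre.png",np.hstack([g(s,340,140,50,60,8),g(t,245,165,50,60,8)]))
cv2.imwrite("pics/pre_s.png",s);cv2.imwrite("pics/pre_t.png",t)
E
```

```text
t: 5.9
tcp_pos: [0.4013, 0.0799, 0.2675]
orientation: [0.994, 0.108, -0.001, 0.0]
force: [-0.3, -0.3, -1.6]
gripper_width: 0.0118
finger_force: 60.0
[0.40131242 0.07989866 0.2674541 ] [ 9.94104825e-01  1.08420509e-01 -7.13841725e-04  2.84183840e-04]
```

View pics/pre.png

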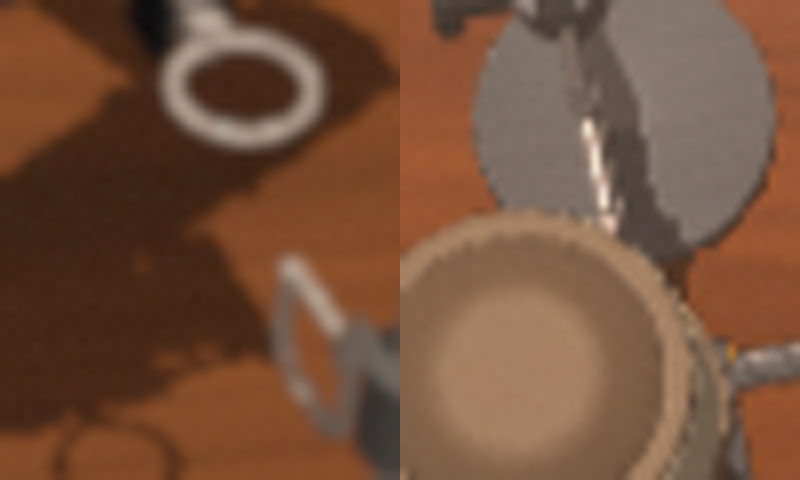

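The left half of the picture shows the ring centre at about scene (370.4,151.0), level, and the nose tip at (376.5,173.3). I'll calibrate the camera offset against the held ring.

Run:
```python
from h import *
s=cv2.imread("pics/pre_s.png")
hsv=cv2.cvtColor(s,cv2.COLOR_BGR2HSV);roi=hsv[140:162,357:384]
m=((roi[...,1]<75)&(roi[...,2]>100)).astype(np.uint8)*255
cs,h=cv2.findContours(m,cv2.RETR_CCOMP,cv2.CHAIN_APPROX_NONE)
for c,hh in zip(cs,h[0]):
    if len(c)>8: e=cv2.fitEllipse(c);p=np.array(e[0])+[357,140];print(p,e[1],hh[3],plane("scene",p,.2785))
o=arm.get_obs();T=o["tcp_pos"];y=2*np.arctan2(o["orientation"][1],o["orientation"][0])
print("kin",T[:2]+.0525*np.array([np.cos(y),np.sin(y)]),y)
for z in(.23,.235,.24):print(z,plane("scene",(376.4,173.1),z),plane("top",(271,193.2),z))
```

```text
[369.06188774 149.42521286] (15.157450675964355, 20.908002853393555) -1 [0.44666597 0.09173836 0.2785    ]
[370.01110172 150.45428848] (9.684167861938477, 15.598852157592773) 0 [0.4511383 0.0934426 0.2785   ]
kin [0.45278809 0.09097883] 0.21641833913763667
0.23 [0.49414592 0.10631186 0.23      ] [0.49963722 0.10145819 0.23      ]
0.235 [0.498811   0.10472817 0.235     ] [0.49885338 0.10092531 0.235     ]
0.24 [0.50347608 0.10314448 0.24      ] [0.49806954 0.10039243 0.24      ]
```

```bash
python3 -m pendant '[{"x": 0.012}, {"x": 0.025}, {"x": 0.0335}, {"x": 0.0335, "z": 0.012}, {"x": 0.0335, "z": 0.02}, {"x": 0.0335, "z": 0.022}, {"x": 0.0335, "z": 0.022}, {"x": 0.0335, "z": 0.022}]'
python3 - <<'E'
from h import *
s=capture("scene");t=capture("top");cv2.imwrite("pics/ov_t.png",t)
cv2.imwrite("pics/ov.png",cv2.resize(s[145:205,345:405],None,fx=9,fy=9,interpolation=cv2.INTER_CUBIC))
print(arm.get_obs()["tcp_pos"])
E
```

```text
t: 6.8
tcp_pos: [0.4346, 0.088, 0.2464]
orientation: [0.994, 0.109, 0.0, -0.0]
force: [-1.1, 0.0, -0.7]
gripper_width: 0.0118
finger_force: 60.0
[0.43453258 0.08804594 0.24656341]
```

View pics/ov.png

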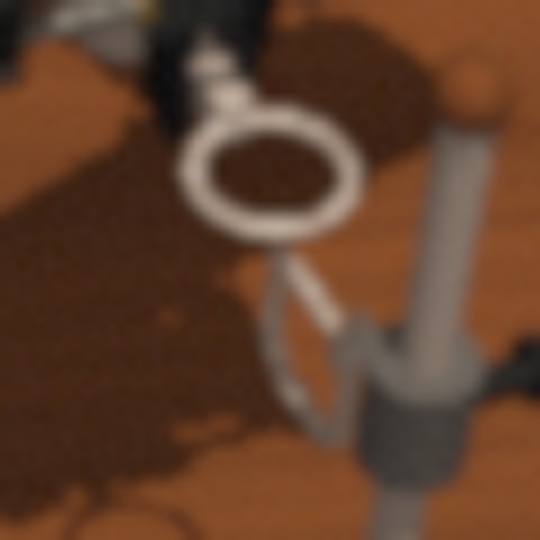

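The ring's far wire is at crop (278,228) and the tip at (283,253). Projected straight down, that puts the wire about 8 mm inside the nose, as intended. I'll descend slowly.

```bash
python3 -m pendant '[{"z": 0.002}, {"z": 0.004}, {"z": 0.006}, {"z": 0.008}, {"z": 0.008}]' && python3 -m pendant '[{"z": 0.002}, {"z": 0.004}, {"z": 0.006}, {"z": 0.006}]'&& python3 -m pendant '[{"z": 0.002}, {"z": 0.004}, {"z": 0.006}, {"z": 0.006}]'
```

```text
t: 7.4
tcp_pos: [0.4341, 0.0878, 0.2377]
orientation: [0.994, 0.109, -0.0, 0.0]
force: [-0.4, -0.2, -0.4]
gripper_width: 0.0111
finger_force: 60.0
t: 7.8
tcp_pos: [0.4342, 0.0878, 0.2317]
orientation: [0.994, 0.109, -0.0, 0.0]
force: [0.1, 0.3, -1.0]
gripper_width: 0.0111
finger_force: 60.0
t: 8.2
tcp_pos: [0.4343, 0.0879, 0.2259]
orientation: [0.994, 0.109, -0.0, 0.0]
force: [-0.2, 0.7, -0.3]
gripper_width: 0.0116
finger_force: 60.0
```

```bash
python3 -m pendant '[{"z": 0.002}, {"z": 0.004}, {"z": 0.006}, {"z": 0.006}]' && python3 -m pendant '[{"z": 0.002}, {"z": 0.004}, {"z": 0.004}]'
python3 - <<'E'
from h import *
s=capture("scene")
cv2.imwrite("pics/in.png",cv2.resize(s[145:205,345:405],None,fx=9,fy=9,interpolation=cv2.INTER_CUBIC))
print(arm.get_obs()["force"])
E
```

```text
t: 8.6
tcp_pos: [0.4342, 0.0879, 0.2198]
orientation: [0.994, 0.109, -0.0, 0.0]
force: [0.1, 0.3, -0.9]
gripper_width: 0.0115
finger_force: 60.0
t: 8.9
tcp_pos: [0.4341, 0.0879, 0.2158]
orientation: [0.994, 0.109, -0.0, 0.0]
force: [0.2, -0.2, 1.0]
gripper_width: 0.0112
finger_force: 60.0
[-1.01519975  0.83232254  1.08973148]
```

View pics/in.png

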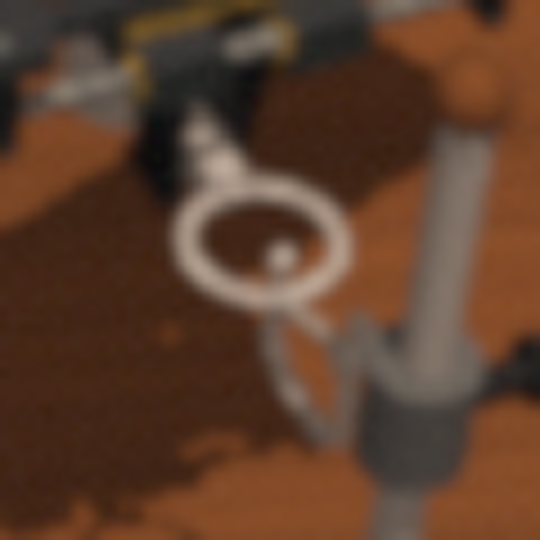

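The nose ball at crop (282,257) is now inside the ring, the far wire at (280,292) is on the gate, and the ring is level. I'll keep pressing.

```bash
for i in 1 2 3; do python3 -m pendant '[{"z": 0.002}, {"z": 0.004}, {"z": 0.004}]' | egrep 'tcp|force: \['; done
```

```text
tcp_pos: [0.4339, 0.0878, 0.2116]
force: [-1.8, -0.1, 0.1]
tcp_pos: [0.4336, 0.0876, 0.2073]
force: [-0.2, -0.6, -0.6]
tcp_pos: [0.4342, 0.0878, 0.2036]
force: [-0.8, -0.2, -0.6]
```

Run:
```python
from h import *
s=capture("scene")
cv2.imwrite("pics/in2.png",cv2.resize(s[145:205,345:405],None,fx=9,fy=9,interpolation=cv2.INTER_CUBIC))
print(arm.get_obs()["force"])
```

```text
[-0.34884909 -0.27694952 -0.2329194 ]
```

View pics/in2.png

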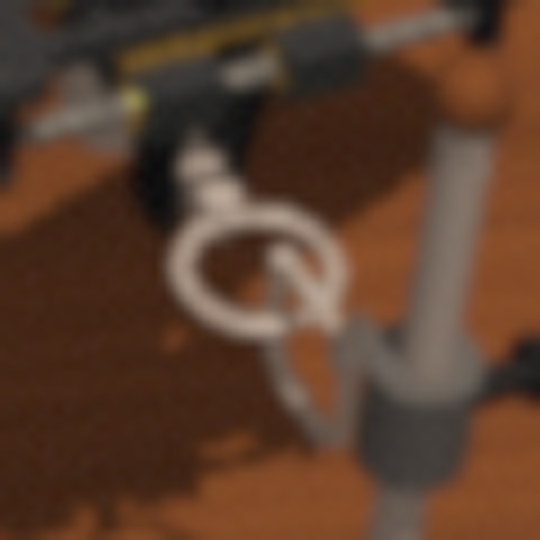

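The gate has shut above the far wire: it runs from (283,255) to (335,320) and crosses over the ring. Now the gentle upward pull.

```bash
python3 -m pendant '[{"z": -0.003}, {"z": -0.007}, {"z": -0.011}, {"z": -0.015}, {"z": -0.017}, {"z": -0.017}, {"z": -0.017}]' | egrep 'tcp|force: \['; for i in 1 2 ; do python3 -m pendant '[{"z": -0.001}, {"z": -0.001}]' | egrep 'tcp|force: \['; done
```

```text
tcp_pos: [0.4342, 0.0879, 0.221]
force: [-0.5, -0.0, 0.2]
tcp_pos: [0.4343, 0.0879, 0.222]
force: [0.3, 0.7, -0.5]
tcp_pos: [0.4344, 0.0879, 0.2231]
force: [-0.1, 0.3, 0.5]
```

```bash
for i in 1 2 3 4; do python3 -m pendant '[{"z": -0.001}, {"z": -0.001}]' | egrep 'tcp|force: \[';python3 - <<'E'
from h import *
print(arm.get_obs()["wrist_torque"].round(3))
E
done
```

```text
tcp_pos: [0.4343, 0.0879, 0.2242]
force: [-0.6, -0.2, -0.6]
[-0.021 -0.048 -0.062]
tcp_pos: [0.4343, 0.0879, 0.2252]
force: [0.7, -0.2, -0.6]
[-0.065 -0.028 -0.014]
tcp_pos: [0.4343, 0.0879, 0.2261]
force: [-0.1, -0.0, -0.9]
[-0.043  0.011  0.004]
tcp_pos: [0.4342, 0.0879, 0.2268]
force: [0.8, 0.1, -3.4]
[-0.058 -0.096 -0.015]
```

```bash
for i in 1 2; do python3 -m pendant '[{"z": -0.0005}, {"z": -0.0005}, {"z": -0.0005}]' | egrep 'tcp|force: \[';python3 - <<'E'
from h import *
print(arm.get_obs()["wrist_torque"].round(3))
E
done
```

```text
tcp_pos: [0.4341, 0.0879, 0.2273]
force: [0.8, 0.6, -3.6]
[-0.015 -0.03  -0.005]
tcp_pos: [0.4341, 0.0879, 0.2278]
force: [0.8, -0.5, -4.9]
[-0.001  0.029 -0.02 ]
```

```bash
python3 -m pendant '[{"z": -0.0005}, {"z": -0.0005}, {"z": -0.0005}, {"z": -0.0005}, {"z": -0.0005}, {"z": -0.0005}]' | egrep 'tcp|force: \[|orient';python3 -m pendant '[{"z": -0.0004}, {"z": -0.0004}, {"z": -0.0004}, {"z": -0.0004}, {"z": -0.0004}, {"z": -0.0004}, {"z": -0.0004}, {"z": -0.0004}]' | egrep 'tcp|force: \[|orient'
python3 - <<'E'
from h import *
s=capture("scene")
cv2.imwrite("pics/pull.png",cv2.resize(s[145:205,345:405],None,fx=9,fy=9,interpolation=cv2.INTER_CUBIC))
print(arm.get_obs()["force"])
E
```

```text
tcp_pos: [0.4341, 0.0878, 0.2284]
orientation: [0.994, 0.109, -0.0, 0.0]
force: [0.3, 0.4, -6.5]
tcp_pos: [0.4342, 0.0879, 0.2289]
orientation: [0.994, 0.109, -0.0, 0.0]
force: [0.7, 0.5, -7.4]
[ 1.06780425 -0.327277   -7.32365229]
```

View pics/pull.png

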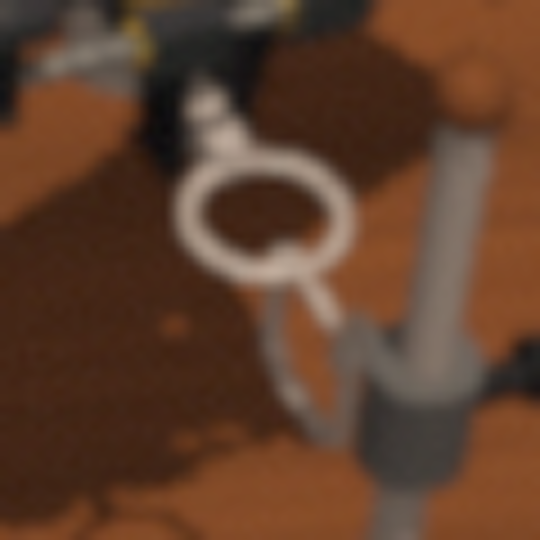

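The pull held for over a second at about 7 N and the gate stayed over the wire. Next I'll lower the ring near the bottom bar, let go and withdraw upward.

```bash
python3 -m pendant '[{"z": 0.004}, {"z": 0.01}, {"z": 0.016}, {"z": 0.022}, {"z": 0.028}, {"z": 0.031}, {"z": 0.031}, {"z": 0.031}]' | egrep 'tcp|force: \['; python3 -m pendant '[{}, {}, {}, {"z": -0.03}, {"z": -0.07}, {"z": -0.12}, {"z": -0.16}, {"x": -0.03, "z": -0.16}, {"x": -0.03, "z": -0.16}, {"x": -0.03, "z": -0.16}]' 0.05
python3 -m pendant '[{}, {}, {}, {}, {}, {}, {}, {}, {}, {}, {}, {}, {}, {}, {}, {}, {}, {}, {}, {}]'
python3 - <<'E'
from h import *
a=capture("scene");d=[]
for i in range(20):
    b=capture("scene");d.append(int((cv2.absdiff(a,b)[150:260,340:420].max(2)>40).sum()));a=b
print(d)
cv2.imwrite("pics/hang.png",cv2.resize(a[140:240,330:430],None,fx=5.5,fy=5.5,interpolation=cv2.INTER_CUBIC))
E
```

```text
tcp_pos: [0.4345, 0.088, 0.198]
force: [-0.9, -0.0, -0.9]
t: 15.65
tcp_pos: [0.4047, 0.0813, 0.3582]
orientation: [0.994, 0.109, 0.001, -0.0]
force: [0.2, 0.3, -0.4]
gripper_width: 0.0498
finger_force: 0.0
t: 17.65
tcp_pos: [0.405, 0.0814, 0.3579]
orientation: [0.994, 0.109, -0.0, 0.0]
force: [0.7, -0.1, 0.2]
gripper_width: 0.0499
finger_force: 0.0
[13, 0, 0, 17, 40, 27, 25, 11, 0, 0, 21, 15, 33, 30, 9, 0, 0, 16, 33, 20]
```

View pics/hang.png

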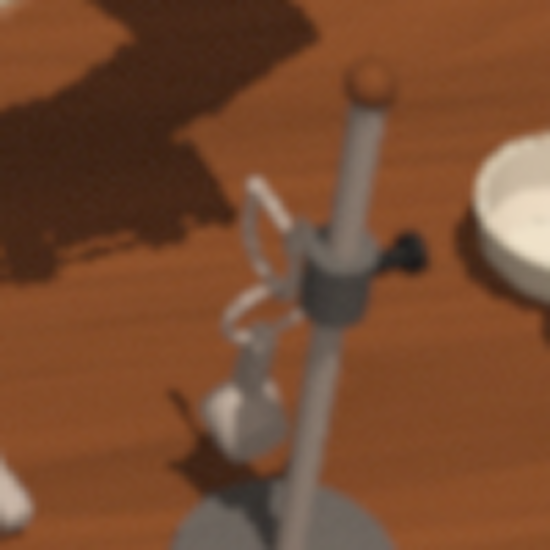

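The scoop hangs from the hook with its ring uppermost at (260,320), its cup below at (245,420) and the gate shut, but it's still swaying. I'll wait.

```bash
for i in 1 2 3 4 5 6; do python3 -m pendant '[{}, {}, {}, {}, {}, {}, {}, {}, {}, {}, {}, {}, {}, {}, {}, {}, {}, {}, {}, {}]' >/dev/null; done
python3 - <<'E'
from h import *
a=capture("scene");d=[]
for i in range(20):
    b=capture("scene");d.append(int((cv2.absdiff(a,b)[150:260,340:420].max(2)>15).sum()));a=b
print(d,arm.get_obs()["t"])
E
```

```text
[0, 0, 0, 0, 0, 0, 0, 0, 0, 0, 0, 0, 0, 0, 0, 0, 0, 0, 0, 0] 31.75
```

```bash
python3 -c "
from station import arm
print(arm.job_done())"
```

```text
the job is handed in; nothing more can be done
None
```

The ringed scoop now hangs still from the snap hook, ring uppermost and gate shut; it held an upward pull of about 7 N for over a second, the arm kept clear of the bystanders (no final picture of them was taken), and the job was handed in at about 32 s with no verdict returned.

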